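Hold a spring clamp open around the sowing card

ROBOT

A 6-joint arm with a two-finger parallel gripper is mounted at the origin on the work surface. World frame = base frame: x ahead of the robot, y to its left, z up, the work surface at z = 0. Lengths are in mm, angles in rad, forces in N, time in s.
With the tool pointing down it reaches from about 300 to 750 mm from the base axis. Payload 8.5 kg.
Tool frame: the origin (TCP) lies at the very end of the fingers, on their centre line; the grasp point (between the pads) lies 19 mm behind it; z points along the fingers, y is the line along which they close (so a half turn about z gives the same grasp; the last joint's range is limited). The gripper opens to 85 mm and grips with 20 to 120 N. Pads are 22 mm wide; open, the fingers measure 114 mm over their backs; the gripper's body (76 mm by 85 mm) begins 54 mm behind the grasp point. The pads swing forward as they close: fully open they stand 13 mm farther back than shut.
Start: joints at [0.988, 0.381, 1.297, -0, 1.464, -0.215], TCP at [197.75, 513.201, 231.322] pointing down, gripper open.
Joint ranges: [-3.11, 3.11], [-0.89, 2.33], [0.22, 2.48], [-1.42, 4.56], [0.17, 2.85], [-2.88, 2.88]. Speed limits (rad/s): [2.39, 2.39, 3.14, 3.14, 3.14, 3.14].

INTERFACE

Orientations are given as a unit quaternion [w, x, y, z].
In Python, from cell import movep, move_linear, set_joints, grip, hold, inverse_kinematics, observe, capture, Unreachable, sign_off gives the robot as it stands. Calls block until the motion is done:
- movep(position, orientation): joint-space move of the TCP to a pose.
- move_linear(position, frame=None, rate=150, threshold=None): straight line of the TCP; frame=None keeps the orientation; rate is the mean speed in mm/s. With threshold (N) it stops when the force on the tool has changed by that much, and returns True; else False.
- set_joints(angles): joint-space move.
- grip(opening): finger opening in mm; the grip force is fixed at half the most; returns when the fingers have stopped.
- hold(seconds).
- inverse_kinematics(position, orientation): joint angles nearest the present ones, or None.
- observe(): the state.
- capture(name): name is "side" or "top" or "wrist"; returns a dict with "color" (420x560x3 uint8, red, green, blue), "depth" (420x560 float32, mm along the optical axis (not along the pixel's ray), 0 where there is no reading), "fov_y" (degrees; the focal length in pixels is half the picture's height over the tangent of half this angle, whatever the lens; pixels are square), "cx", "cy" (the principal point, pixels), "R" (3x3) and "t" (3): a world point X has camera coordinates R X + t. Camera axes: x right, y down, z forward; pixel columns grow to the right and rows downward; lengths in mm; the calibration is good to about 2 mm. The wrist camera is an equidistant fisheye: a pixel r from the principal point sees the ray r / f radians off the axis. A picture is of the moment at which its call begins.
A pose or a line that the arm cannot do raises Unreachable and nothing moves.
- sign_off(): hands the job in; it is judged then, once.
The state is a dict: "time_s": time; "joints": joint angles; "qvel": joint speeds; "tau": joint torques, N m; "tool_pos": TCP position; "tcp_rot": TCP orientation; "contact_force": force on the tool from outside, world axes, zero at the start; "moment": the same for the moment, N m; "gripper_width": finger opening in mm; "grasp_force": force on a finger pad.
Only numpy, scipy, OpenCV 4.12 (cv2) and the standard library are available. Lean on these libraries where they do the work, as an engineer would, in place of code of your own. Each camera call takes 0.05 s, during which the arm holds its last target. There are 200 camera calls.

TASK

Take the lid off the low white crock by its knob, set it down knob up on the shelf, and take out the spring clamp that lies in the crock. Squeeze the clamp's handles and hold its jaws wide open around one of the two upright side edges of the sowing card, level, with the card's edge well inside the jaws and the jaws not touching the card, so that I can slip a seed packet in. Finish holding the clamp squeezed open there; do not let go, and leave everything else where it stands.

Things in the scene. Friction and masses are not known exactly. Their poses are not given: they have to be found in the camera images.
- crock: low round white ceramic crock, loose, 0.85 kg: outer diameter 174, inner diameter 164, rim 55 above the shelf, inner floor 8 above the shelf. Origin: centre of its underside. It stands on the left or the right.
- lid: white ceramic lid lying loose on the crock, about 0.42 kg: disc 176 in diameter, 8 thick, with a locating ring 156 in diameter and 5 deep underneath; total height with knob 43. Origin: centre of the ring's underside, on the shelf when the lid lies on it (on the crock it is 50 above the shelf); z up through the knob. The knob is a 32 diameter round head, from 23 to 43 above this origin.
- lid_knob (a point): centre of the knob's head on the lid, 33 above the lid's origin.
- clamp: black plastic spring clamp, loose, 0.07 kg, 98 long, 22 thick, lying flat on the crock's inner floor, hinge axis upright. Two hinged levers, a at +y and b at -y; a spring shuts the jaws. Frame of lever a; origin on the hinge axis at mid thickness, 11 above the floor under it; x to the jaw tips (46 ahead; handles end 52 behind), z along the hinge. Shut: 54 wide at the tail, 26 at the jaws.
- handle_a (a point): middle of the outer face of handle a, where to squeeze, 36 behind the hinge and 23 off the middle line when shut, mid thickness.
- handle_b (a point): the same point on handle b, opposite. The two are 46 apart shut and about 27 apart at the stop; the outer faces are then about parallel.
- jaw_a (a point): front end of the gripping face of jaw a, 46 ahead of the hinge, mid thickness. The gripping faces run 14 back from here; behind them the throat is 16 wide when shut and clear to 30 behind this point.
- jaw_b (a point): the same point on jaw b. Shut the two points coincide; open they stand about 46 mm times the joint value apart.
- clamp_lever (a joint): opening angle between the levers, rad: 0 shut, stop at 0.55 (jaw tips 25 mm apart), where more squeezing does no harm. Squeezing the handles' outer faces together opens it, both levers turning alike about the middle line; it takes about 4.5 N per handle to start and 10.5 N at the stop.
- card: sowing card: a stiff upright board 150 wide, 3 thick, its top edge 163 above the shelf, standing in a concrete foot 71 by 160 and 25 high; loose, 0.70 kg. Origin: centre of the foot's underside. y runs along the board's width, so its upright side edges are at y = +75 and -75; x is normal to the board, whose faces are at x = +1.5 and -1.5; z up.
- trowel: bystander: trowel with wooden handle, 320 long, 70 wide, lying across the far side of the shelf. Origin near its middle, underside.
- clay_pot: bystander: terracotta pot, 96 in diameter, 88 high. Origin: centre of its underside.
- planter: bystander: tall white ceramic pot without lid, 124 in diameter, 115 high. Origin: centre of its underside.
- twine: bystander: spool of twine, 74 in diameter, 70 high. Origin: centre of its underside.
- jar: bystander: glass jar, 68 in diameter, 95 high. Origin: centre of its underside.
- weeding_fork: bystander: hand fork with wooden handle, 290 long, 75 wide, lying on the right. Origin near its middle, underside.
Not all that is in view belongs to the job. What is shaped like the lid but brown is not meant. What is shaped like the crock but turquoise is not meant.

How it is judged:
By the outcome, as a careful person would: the job done as asked, in the order asked, and still so for the second after the job is handed in, while the arm keeps its last pose, push and grip.
It also fails if it takes over 66 s, if anything falls off the work surface, if the arm or the gripper's body presses on something with over 40 N, if the wrist force passes 120 N, or if a joint passes its speed limit or range.

## Working session

There is one attempt and no reset: what is moved stays moved. The work goes in short steps, each a Python script; the robot and the scene stay as the last script left them, time stands still between calls to the robot, and variables do not carry over. Pictures are saved under pics/ and viewed, at most 10 in all, crops included, and the job is handed in when it is done.

```bash
ls; mkdir -p pics
cat > h.py <<'E'
import numpy as np, cv2
from cell import *
def f(c): return c["color"].shape[0]/2/np.tan(np.radians(c["fov_y"])/2)
def ray(c,u,v,fish=False):
    d=np.array([u-c["cx"],v-c["cy"]])/f(c)
    if fish:
        r=np.hypot(*d); d3=np.array([*(d/max(r,1e-9)*np.sin(r)),np.cos(r)])
    else: d3=np.array([*d,1.])
    R=np.array(c["R"]);return -R.T@np.array(c["t"]), R.T@(d3/np.linalg.norm(d3))
def onplane(c,u,v,z,fish=False):
    o,d=ray(c,u,v,fish); return o+d*(z-o[2])/d[2]
def cloud(c):
    D=c["depth"];v,u=np.indices(D.shape);k=f(c)
    P=np.stack([(u-c["cx"])/k*D,(v-c["cy"])/k*D,D],-1)-np.array(c["t"])
    P=P@np.array(c["R"]);P[D<=0]=np.nan;return P
def proj(c,X):
    p=np.array(c["R"])@np.array(X)+np.array(c["t"]);return p[:2]/p[2]*f(c)+[c["cx"],c["cy"]]
def save(c,n): cv2.imwrite(f"pics/{n}.png",c["color"][...,::-1])
E
python3 - <<'E'
from h import *
import pickle
for n in ("top","side"):
    c=capture(n);save(c,n+"0");pickle.dump(c,open(n+"0.pkl","wb"))
    print(n,c["fov_y"],c["cx"],c["cy"],(-np.array(c["R"]).T@c["t"]).round(),(c["depth"]>0).mean())
print(observe())
E
```

```text
pics
top 55.15191236776448 275.6900305958127 211.2786581746678 [ 248.    6. 1526.] 0.995969387755102
side 45.07946298088143 279.36914951678966 207.81867451762005 [   24. -1153.   854.] 0.9960076530612245
{'time_s': 0.1, 'joints': array([ 9.87693603e-01,  3.81115764e-01,  1.29815126e+00, -4.12415222e-06,
        1.46363404e+00, -2.15300904e-01]), 'qvel': array([-0.00124506, -0.00048845, -0.00151854, -0.00032591,  0.00093587,
        0.00041567]), 'tau': array([ 2.69385419e-03, -4.49219084e+01, -2.31655329e+01, -2.18573418e-04,
        3.68634792e-03, -1.24056558e-05]), 'tool_pos': array([197.61363559, 512.98590496, 230.79180427]), 'tcp_rot': array([-2.52389445e-04,  1.82865830e-01,  9.83137661e-01, -6.03562613e-04]), 'contact_force': array([-0.13711085, -0.071964  ,  0.42527868]), 'moment': array([0.01074458, 0.05753493, 0.05792333]), 'grasp_force': 0.0, 'gripper_width': 85.34202374227633}
```

View pics/top0.png

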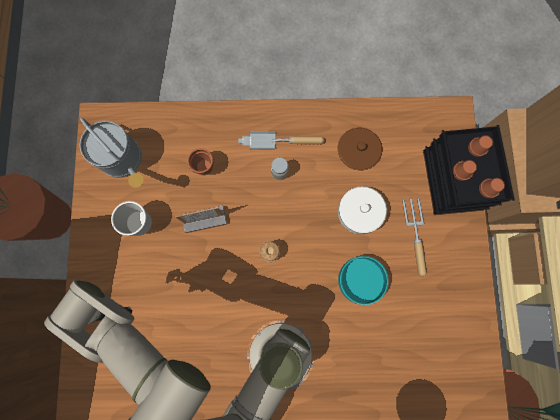

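View pics/side0.png

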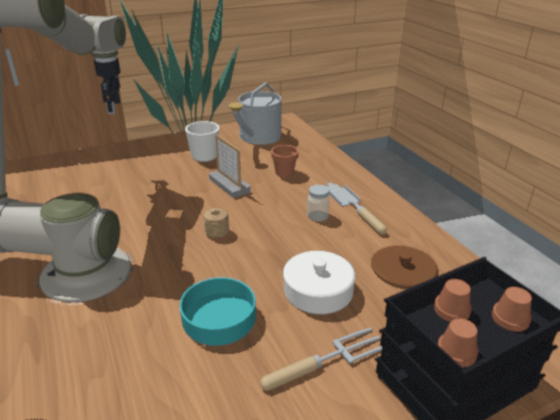

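The top view shows the white lid at (363,210) with its knob at (365,208), and the card at (205,218). Also visible are the brown lid at (360,148), turquoise bowl (364,280), twine (270,250), jar (280,168), clay pot (201,160), trowel (280,140) and fork (415,235). The side view confirms this: lid (319,275), card (230,165).

Run:
```python
from h import *
import pickle
T=pickle.load(open("top0.pkl","rb"));S=pickle.load(open("side0.pkl","rb"))
for n,c in (("top",T),("side",S)):
    P=cloud(c);Z=P[...,2]; col=c["color"].astype(int)
    print(n,"table z",np.nanmedian(Z[(abs(P[...,0]-420)<30)&(abs(P[...,1])<200)]))
    m=(np.hypot(P[...,0]-515,P[...,1]+325)<130)&(Z>45)&(col.min(-1)>120)
    Q=P[m];print("lid n",len(Q), np.percentile(Q[:,2],[5,50,95,99]))
    d=Q[(Q[:,2]<75)]; print("disc c", (d.min(0)+d.max(0))/2, d.max(0)-d.min(0))
    k=Q[Q[:,2]>78]; print("knob",k.mean(0),k.min(0),k.max(0),len(k))
    m=(P[...,1]>130)&(P[...,1]<370)&(P[...,0]>380)&(P[...,0]<600)&(col.max(-1)-col.min(-1)<45)
    for lo,hi in((15,35),(45,70),(70,100),(100,130),(130,150),(150,175)):
        q=P[m&(Z>lo)&(Z<hi)]
        if len(q)>5:
            r=cv2.minAreaRect(q[:,:2].astype(np.float32)); print("card",lo,hi,len(q),r,q[:,2].mean())
for c,(a,b,e,g) in ((T,(165,185,270,245)),):
    crop=c["color"][b:g,a:e];cv2.imwrite("pics/cardcrop.png",cv2.resize(crop[...,::-1],None,fx=7,fy=7,interpolation=cv2.INTER_CUBIC))
```

```text
top table z -0.27042348896866253
lid n 1722 [56.81799337 62.53743599 69.82366357 93.45534366]
disc c [ 518.90748494 -313.8316633    60.20380714] [171.19167061 176.37037281  27.88990362]
knob [ 518.14474722 -312.41670352   91.18753694] [ 503.01801579 -328.01869351   80.17647908] [ 532.8687103  -297.57199703   98.44623336] 65
card 15 35 458 ((499.2904357910156, 282.13037109375), (71.39076232910156, 160.1810302734375), 11.60912036895752) 24.307835207515694
card 45 70 60 ((499.1610412597656, 279.5780029296875), (3.4019925594329834, 143.68841552734375), 12.017854690551758) 58.854374598805336
card 70 100 64 ((498.6476745605469, 280.5359191894531), (3.6404671669006348, 145.77899169921875), 10.96433162689209) 87.33335791700966
card 100 130 71 ((498.3293762207031, 281.2677001953125), (3.108170747756958, 146.63290405273438), 11.464982032775879) 115.31222188202064
card 130 150 55 ((499.0810241699219, 279.9348449707031), (3.0273592472076416, 142.3466796875), 11.40839672088623) 140.67235461208543
card 150 175 21 ((498.3987731933594, 282.27423095703125), (2.138660430908203, 136.03851318359375), 11
[... 479 characters left out ...]
5.405499887681344
card 45 70 151 ((501.234619140625, 280.0498046875), (8.594500541687012, 155.85162353515625), 11.282236099243164) 56.93662623867051
card 70 100 173 ((501.36273193359375, 285.07269287109375), (8.568716049194336, 147.15379333496094), 10.460664749145508) 85.03620218038836
card 100 130 178 ((500.86334228515625, 285.6639404296875), (10.167613983154297, 147.75173950195312), 11.290063858032227) 115.14910501116466
card 130 150 121 ((501.69384765625, 283.21075439453125), (9.463022232055664, 141.13308715820312), 10.673116683959961) 139.85715343887614
card 150 175 47 ((500.5526428222656, 283.96185302734375), (8.20850658416748, 145.81930541992188), 10.423885345458984) 154.81031456993009
```

View pics/cardcrop.png

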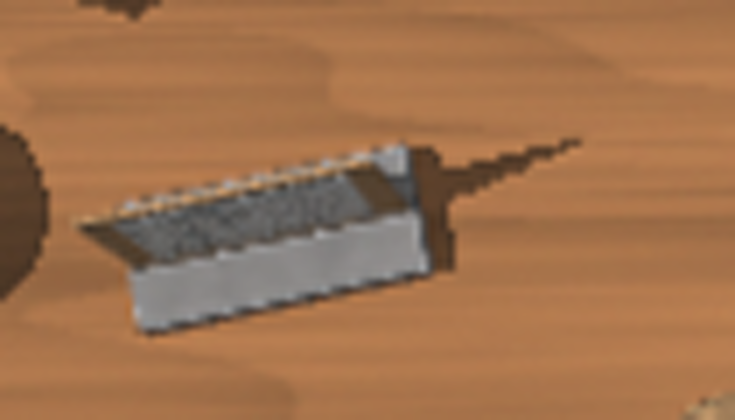

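The crop shows the board running from the lower left (80,225) to the upper right (405,150), with the foot below it. Both views agree on the card: centre about (500,282), yaw 11.5°. The knob measures about (519,-316). Next I move above it and refine with the wrist camera.

```bash
cat >> h.py <<'E'
from scipy.spatial.transform import Rotation as Rot
def down(yaw):  # tool y axis along world angle yaw (rad); z down
    R=np.column_stack([[np.sin(yaw),-np.cos(yaw),0],[np.cos(yaw),np.sin(yaw),0],[0,0,-1]])
    R[:,0]=np.cross(R[:,1],R[:,2]); q=Rot.from_matrix(R).as_quat(); return [q[3],*q[:3]]
def st():
    o=observe();print("t%.1f"%o["time_s"],"tcp",o["tool_pos"].round(1),"F",o["contact_force"].round(1),"w%.1f"%o["gripper_width"],"gf%.0f"%o["grasp_force"],"j",o["joints"].round(2))
E
python3 - <<'E'
from h import *
import pickle
for a in range(-180,180,30):
    j=inverse_kinematics([519,-316,240],down(np.radians(a)))
    print(a,None if j is None else np.round(j,2))
S=pickle.load(open("top0.pkl","rb"));P=cloud(S)
for n,(u,v) in dict(twine=(270,250),jar=(280,168)).items(): print(n,P[v,u])
yaw=np.radians(60)
movep([519,-316,240],down(yaw)); st()
c=capture("wrist");save(c,"w1");pickle.dump(c,open("w1.pkl","wb"))
print(c["fov_y"],c["cx"],c["cy"],-np.array(c["R"]).T@c["t"],np.array(c["R"]).round(2).tolist())
E
```

```text
-180 [-0.74  0.48  1.11 -0.    1.55  2.4 ]
-150 [-0.74  0.48  1.11 -0.    1.55  1.88]
-120 [-0.74  0.48  1.11 -0.    1.55  1.35]
-90 [-0.74  0.48  1.11 -0.    1.55  0.83]
-60 [-0.74  0.48  1.11 -0.    1.55  0.31]
-30 [-0.74  0.48  1.11 -0.    1.55 -0.22]
0 [-0.74  0.48  1.11 -0.    1.55 -0.74]
30 [-0.74  0.48  1.11 -0.    1.55 -1.27]
60 [-0.74  0.48  1.11 -0.    1.55 -1.79]
90 [-0.74  0.48  1.11 -0.    1.55 -2.31]
120 [-0.74  0.48  1.11 -0.    1.55 -2.84]
150 None
twine [373.86040738  31.37984772  58.42245655]
jar [671.23050082 -10.37590711  98.70313235]
t3.2 tcp [ 519.3 -315.4  240.1] F [-0.  -0.4 -0.8] w85.2 gf0 j [-0.74  0.48  1.11  0.    1.55 -1.79]
65.70646984690485 280.4479056231759 205.62530752691174 [ 456.84560707 -279.57870318  382.98463647] [[0.5, 0.87, -0.0], [0.83, -0.48, 0.28], [0.24, -0.14, -0.96]]
```

View pics/w1.png

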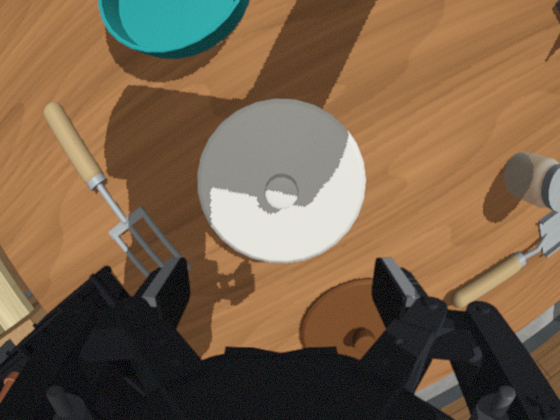

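The wrist view shows the lid disc around (282,181) and the knob at about (282,191). I cast the disc outline onto z=63 and the knob onto z≈90, then pick up the lid.

```bash
cat > lid.py <<'E'
from h import *
import pickle,sys
c=pickle.load(open("w1.pkl","rb"));col=c["color"].astype(int)
m=((col.max(-1)-col.min(-1)<22)&(col.min(-1)>85)).astype(np.uint8);m[270:]=0
k=max(cv2.findContours(m,0,1)[0],key=cv2.contourArea)[:,0]
P=np.array([onplane(c,u,v,61,True)[:2] for u,v in k],np.float32)
e=cv2.fitEllipse(P);print("lid from wrist",e)
print("knob",onplane(c,282,190,90,True))
D=c["depth"];print("depths",D[190,282],D[150,282])
E
python3 lid.py
```

```text
lid from wrist ((519.6001586914062, -315.31695556640625), (172.52578735351562, 172.95372009277344), 12.072673797607422)
knob [ 518.73311685 -313.59249862   90.        ]
depths 298.62442 315.8984
```

Run:
```python
from h import *
move_linear([519.5,-315,120]); print(move_linear([519.5,-315,68],rate=80,threshold=12)); st()
grip(10); st()
move_linear([519.5,-315,150]); st()
q=observe()["tcp_rot"]
move_linear([520,-90,150],rate=220); move_linear([520,-90,45])
print(move_linear([520,-90,12],rate=30,threshold=4)); st()
z=observe()["tool_pos"][2]
grip(60); hold(.2); st()
move_linear([520,-90,z+110],rate=200)
movep([519.5,-315,240],down(np.radians(-30))); st()
import pickle
c=capture("wrist");save(c,"w2");pickle.dump(c,open("w2.pkl","wb"))
c=capture("top");save(c,"top2");pickle.dump(c,open("top2.pkl","wb"))
```

```text
False
t5.0 tcp [ 519.7 -315.2   68.4] F [ 0.9  0.3 -0. ] w85.7 gf0 j [-0.74  0.63  1.36 -0.    1.15 -1.79]
t5.6 tcp [ 519.7 -315.    68.5] F [-0.4  2.1  5.4] w30.4 gf59 j [-0.74  0.63  1.36  0.    1.15 -1.79]
t6.3 tcp [ 519.  -314.5  148.6] F [-0.4 -0.2 -3.4] w30.1 gf60 j [-0.74  0.55  1.26 -0.    1.34 -1.79]
True
t9.1 tcp [519.9 -90.   18.5] F [-0.9 -0.1  6.4] w30.1 gf61 j [-0.4   0.6   1.64 -0.    0.9  -1.44]
t9.7 tcp [519.2 -89.7  17.7] F [-0.2 -0.3  0.4] w60.0 gf0 j [-0.4   0.6   1.64 -0.    0.9  -1.44]
t11.6 tcp [ 519.5 -314.2  238.8] F [ 0.6  0.4 -0.2] w60.1 gf0 j [-0.74  0.48  1.11  0.    1.55 -0.22]
```

View pics/w2.png

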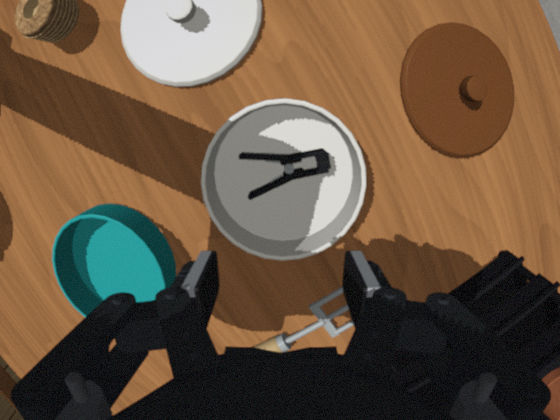

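The lid lies on the shelf knob up, at (190,35) in this view. The clamp in the crock has its jaws at (327,162), hinge at (290,168), and handle tails at (241,155) and (251,196). I measure it with a dark mask from this view, then a second closer one to get its height.

```bash
cat > cl.py <<'E'
from h import *
import pickle
def measure(c,box,z=30):
    col=c["color"];m=np.zeros(col.shape[:2],np.uint8);a,b,e,g=box
    m[b:g,a:e]=(col[b:g,a:e].max(-1)<70)
    n,l,s,_=cv2.connectedComponentsWithStats(cv2.morphologyEx(m,3,np.ones((3,3))))
    i=1+np.argmax(s[1:,4]);v,u=np.nonzero(l==i);print("px",s[i])
    o,d=zip(*[ray(c,x,y,True) for x,y in zip(u,v)]);o=np.array(o);d=np.array(d)
    P=(o+d*((z-o[:,2])/d[:,2])[:,None])[:,:2]
    h=cv2.convexHull(P.astype(np.float32)); A,T=cv2.minEnclosingTriangle(h); 
    r=cv2.minAreaRect(h);print("rect",np.round(r[0],1),np.round(r[1],1),round(r[2],1))
    C=cv2.boxPoints(r)
    # long axis & which end is the tail (wider)
    L=C[1]-C[0];M=C[2]-C[1];ax=(L if np.hypot(*L)>np.hypot(*M) else M);ax=ax/np.hypot(*ax)
    s_=(P-np.array(r[0]))@ax;w=(P-np.array(r[0]))@np.array([-ax[1],ax[0]])
    if np.ptp(w[s_>s_.max()-10])>np.ptp(w[s_<s_.min()+10]): ax=-ax;s_=-s_;w=-w
    for lo,hi in((s_.min(),s_.min()+6),(s_.min()+12,s_.min()+20),(s_.max()-20,s_.max()-14),(s_.max()-6,s_.max())):
        k=(s_>=lo)&(s_<=hi);print(" s%.0f..%.0f w %.1f..%.1f mid %.1f"%(lo,hi,w[k].min(),w[k].max(),(w[k].min()+w[k].max())/2))
    tail=np.array(r[0])+ax*s_.min(); tip=np.array(r[0])+ax*s_.max()
    print("axis deg",np.degrees(np.arctan2(ax[1],ax[0])),"tip",tip,"len",np.ptp(s_)); return ax,tip,P,u,v
if __name__=="__main__":
    c=pickle.load(open("w2.pkl","rb"));D=c["depth"]
    ax,tip,P,u,v=measure(c,(215,125,350,235))
    o=-np.array(c["R"]).T@c["t"]
    for n,(x,y) in dict(jaw=(325,160),hb=(246,155),ha=(258,192),floor=(260,220)).items():
        print(n,onplane(c,x,y,30,True).round(1))
    # second view from elsewhere: jaw end / tails matched for height
    movep([519.5-20,-315+60,200],down(np.radians(-30)))
    c=capture("wrist");save(c,"w3");pickle.dump(c,open("w3.pkl","wb"));st()
E
python3 cl.py
```

```text
px [ 239  149   91   50 1370]
rect [ 529.3 -307. ] [52.  95.8] 71.3
 s-48..-42 w -26.0..26.0 mid -0.0
 s-36..-28 w -23.2..24.0 mid 0.4
 s28..34 w -12.8..13.6 mid 0.4
 s42..48 w -11.7..13.4 mid 0.8
axis deg -18.708347 tip [ 574.62918679 -322.33445917] len 95.7568583845225
jaw [ 571.1 -320.3   30. ]
hb [ 498.8 -272.7   30. ]
ha [ 489. -315.   30.]
floor [ 474.  -344.4   30. ]
t12.1 tcp [ 500.  -254.8  200.4] F [-0.7 -0.1  0.2] w60.2 gf0 j [-0.68  0.42  1.32 -0.    1.4  -0.16]
```

View pics/w3.png

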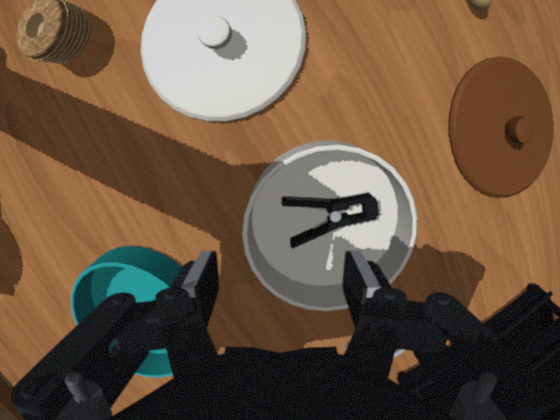

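The second view shows the hinge at (335,215), jaws at (378,207) and tails at (283,202) and (293,242). Now I triangulate.

Run:
```python
from cl import *
c2=pickle.load(open("w2.pkl","rb"));c3=pickle.load(open("w3.pkl","rb"))
for z in (19,30): measure(c2,(215,125,350,235),z);measure(c3,(265,175,390,255),z)
for n,a,b in (("hinge",(290,168),(335,215)),("jawend",(327,152),(377,196)),("tail",(240,154),(282,200)),("tail2",(250,197),(292,244))):
    o1,d1=ray(c2,*a,True);o2,d2=ray(c3,*b,True)
    k=np.linalg.lstsq(np.column_stack([d1,-d2]),o2-o1,rcond=None)[0]
    p,q=o1+k[0]*d1,o2+k[1]*d2;print(n,((p+q)/2).round(1),"gap",np.linalg.norm(p-q).round(1))
print([ (c["depth"][y,x]) for c,x,y in ((c2,290,168),(c3,335,215))])
```

```text
px [ 239  149   91   50 1370]
rect [ 528.5 -308.7] [53.7 98.8] 71.3
 s-49..-43 w -26.8..26.8 mid -0.0
 s-37..-29 w -24.0..25.0 mid 0.5
 s29..35 w -13.2..14.0 mid 0.4
 s43..49 w -12.1..13.8 mid 0.8
axis deg -18.708326 tip [ 575.26078119 -324.51787613] len 98.75131906176537
px [ 282  193   97   55 1956]
rect [ 529.7 -309.6] [57.5 99.8] 71.2
 s-50..-44 w -28.7..28.7 mid -0.0
 s-38..-30 w -26.0..26.6 mid 0.3
 s30..36 w -13.9..16.2 mid 1.1
 s44..50 w -14.1..12.2 mid -1.0
axis deg -18.848972 tip [ 576.94209873 -325.68050392] len 99.78603306541991
px [ 239  149   91   50 1370]
rect [ 529.3 -307. ] [52.  95.8] 71.3
 s-48..-42 w -26.0..26.0 mid -0.0
 s-36..-28 w -23.2..24.0 mid 0.4
 s28..34 w -12.8..13.6 mid 0.4
 s42..48 w -11.7..13.4 mid 0.8
axis deg -18.708347 tip [ 574.62918679 -322.33445917] len 95.7568583845225
px [ 282  193   97   55 1956]
rect [ 529.9 -305.6] [55.5 96.4] 71.2
 s-48..-42 w -27.8..27.8 mid -0.0
 s-36..-28 w -25.1..25.7 mid 0.3
 s28..34 w -13.4..15.6 mid 1.1
 s42..48 w -13.6..11.7 mid -0.9
axis deg -18.848963 tip [ 575.49414779 -321.13373522] len 96.39608463638993
hinge [ 532.4 -310.7   21. ] gap 0.7
jawend [ 579.  -313.9   24.7] gap 3.0
tail [ 492.1 -268.8   21.8] gap 0.4
tail2 [ 476.4 -317.1   20.5] gap 0.6
[np.float32(354.0584), np.float32(328.21857)]
```

Run:
```python
from h import *
import pickle
a=np.radians(-18.75);u=np.array([np.cos(a),np.sin(a)])
g=np.array([529.4,-307.5])-33*u;print(g)
grip(68)
movep([*g,130],down(a-np.pi/2)); 
print(move_linear([*g,11],rate=80,threshold=8)); st()
grip(5); st()
move_linear([*g,150],rate=150); st()
b=np.radians(101.5);v=np.array([np.cos(b),np.sin(b)]);E=np.array([499.5,282])-75*v
p=E-130*v
movep([*p,200],down(b-np.pi/2));st()
c=capture("wrist");save(c,"w4");pickle.dump(c,open("w4.pkl","wb"))
```

```text
[ 498.15130573 -296.89249764]
False
t15.2 tcp [ 498.4 -297.    11.4] F [0.9 0.3 0.3] w68.0 gf0 j [-0.74  0.67  1.49  0.    0.98  1.16]
t15.7 tcp [ 498.8 -297.6   12.5] F [-1.3  0.9 10.4] w23.5 gf59 j [-0.74  0.67  1.49 -0.    0.98  1.16]
t16.7 tcp [ 497.8 -296.6  149. ] F [ 0.   0.4 -0.8] w23.2 gf59 j [-0.74  0.5   1.34 -0.    1.3   1.16]
t18.2 tcp [540.5  80.5 199.6] F [-0.1  0.3 -0.8] w23.4 gf59 j [-0.07  0.4   1.36 -0.    1.38 -0.27]
```

View pics/w4.png

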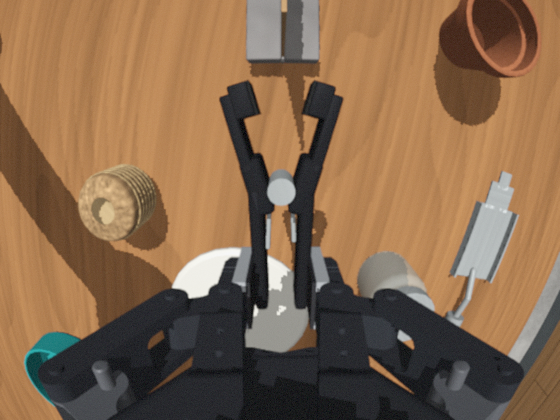

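The clamp is held by the handles with its jaws wide open (jaws at (242,100) and (322,100), hinge (281,187)), and lined up with the card at (283,45). Next I check its pitch and height by depth, and measure the card edge.

```bash
cat >> h.py <<'E'
def fcloud(c):
    D=c["depth"];v,u=np.indices(D.shape);x=(u-c["cx"])/f(c);y=(v-c["cy"])/f(c);r=np.hypot(x,y)+1e-9
    P=np.stack([x/r*np.sin(r),y/r*np.sin(r),np.cos(r)],-1);P=P*(D/np.cos(r))[...,None]-np.array(c["t"])
    P=P@np.array(c["R"]);P[D<=0]=np.nan;return P
E
cat > chk.py <<'E'
from h import *
def check(c):
    b=np.radians(101.5);v=np.array([np.cos(b),np.sin(b)]);n=np.array([v[1],-v[0]])
    o=observe();t=o["tool_pos"];P=fcloud(c);d=P[...,:2]-t[:2]
    s=d@v;w=d@n;Z=P[...,2]
    m=(s>10)&(s<95)&(abs(w)<32)&(Z>t[2]-8)&(Z<t[2]+25)&(c["color"].max(-1)<75)
    for lo in range(10,95,8):
        k=m&(s>lo)&(s<=lo+8)
        if k.sum()>5: print("s%d"%lo,k.sum(),"ztop-tcp %.1f"%(np.percentile(Z[k],90)-t[2]),"w %.1f..%.1f"%(w[k].min(),w[k].max()))
    print("clamp smax %.1f"%s[m].max())
    q=P[...,:2]-np.array([499.5,282]);sy=q@v;sx=q@n
    for lo,hi in((18,32),(50,100),(100,140),(140,175)):
        k=(Z>lo)&(Z<hi)&(abs(sx)<45)&(sy>-90)&(sy<90)&(c["color"].max(-1)>75)
        if k.sum()>5: print("card z",lo,hi,k.sum(),"y min %.1f x %.1f..%.1f med %.1f"%(np.percentile(sy[k],1),*np.percentile(sx[k],[1,99]),np.median(sx[k])))
E
python3 - <<'E'
from chk import *
import pickle
check(pickle.load(open("w4.pkl","rb")))
b=np.radians(101.5);v=np.array([np.cos(b),np.sin(b)]);E=np.array([499.5,282])-75*v
move_linear([*(E-115*v),112],rate=120);st()
c=capture("wrist");save(c,"w5");pickle.dump(c,open("w5.pkl","wb"));check(c)
c=capture("top");pickle.dump(c,open("top5.pkl","wb"))
E
```

```text
s10 537 ztop-tcp 18.6 w -13.5..12.2
s18 546 ztop-tcp 18.2 w -12.9..12.6
s26 645 ztop-tcp 18.1 w -13.5..12.8
s34 796 ztop-tcp 18.3 w -14.1..13.2
s42 988 ztop-tcp 18.2 w -16.3..15.4
s50 928 ztop-tcp 18.1 w -18.3..17.3
s58 681 ztop-tcp 18.2 w -20.4..19.5
s66 1005 ztop-tcp 18.1 w -22.7..22.1
s74 1281 ztop-tcp 18.2 w -23.7..23.0
s82 197 ztop-tcp 18.0 w -20.6..19.7
clamp smax 84.5
card z 18 32 4099 y min -80.4 x -33.8..35.8 med -1.0
card z 50 100 50 y min -76.5 x -0.2..3.0 med 1.4
card z 100 140 55 y min -76.6 x -0.2..2.4 med 1.1
card z 140 175 124 y min -76.6 x -0.2..2.5 med 0.9
t19.1 tcp [537.8  95.6 112.6] F [ 0.8 -0.3 -1.3] w23.6 gf59 j [-0.04  0.49  1.49 -0.    1.16 -0.24]
s10 552 ztop-tcp 18.5 w -13.6..12.3
s18 549 ztop-tcp 18.0 w -13.0..12.5
s26 644 ztop-tcp 18.0 w -13.5..12.8
s34 819 ztop-tcp 18.1 w -14.2..13.6
s42 992 ztop-tcp 18.0 w -16.3..15.3
s50 932 ztop-tcp 17.9 w -18.4..17.0
s58 681 ztop-tcp 18.0 w -20.5..19.4
s66 1018 ztop-tcp 18.0 w -23.0..21.9
s74 1302 ztop-tcp 18.0 w -24.2..22.6
s82 191 ztop-tcp 17.7 w -20.9..19.8
clamp smax 84.6
card z 18 32 5743 y min -80.6 x -33.4..35.9 med -1.2
card z 50 100 129 y min -76.4 x -0.5..2.5 med 1.0
card z 100 140 186 y min -76.5 x -0.1..2.7 med 1.2
```

View pics/w5.png

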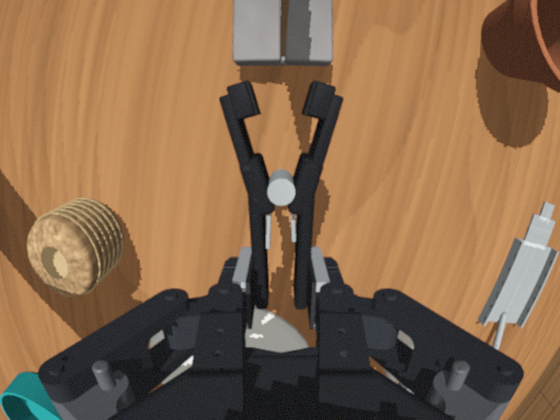

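The clamp is level (top constant at TCP+18). Its tips are 83–84 ahead of the tool, and the card edge lies 1.2 mm to the +n side. Now I go in.

Run:
```python
from chk import *
import pickle
b=np.radians(101.5);v=np.array([np.cos(b),np.sin(b)]);n=np.array([v[1],-v[0]])
T=np.array([499.5,282])-139*v+1.6*n
move_linear([*(T-50*v),112]);print(move_linear([*T,112],rate=50,threshold=4));hold(.3);st()
c=capture("wrist");save(c,"w6");pickle.dump(c,open("w6.pkl","wb"));check(c)
c=capture("top");pickle.dump(c,open("top6.pkl","wb"));save(c,"top6")
```

```text
False
t20.9 tcp [528.8 146.  112. ] F [ 0.3  0.4 -1.1] w23.4 gf59 j [ 0.05  0.49  1.48 -0.    1.16 -0.15]
s10 541 ztop-tcp 18.7 w -13.6..12.3
s18 558 ztop-tcp 18.2 w -13.5..12.6
s26 653 ztop-tcp 18.3 w -13.5..12.8
s34 820 ztop-tcp 18.3 w -14.0..13.7
s42 1019 ztop-tcp 18.2 w -16.2..15.2
s50 938 ztop-tcp 18.1 w -18.3..17.2
s58 708 ztop-tcp 18.1 w -20.4..19.4
s66 1038 ztop-tcp 18.2 w -22.8..21.9
s74 1309 ztop-tcp 18.1 w -23.9..22.8
s82 168 ztop-tcp 17.9 w -20.9..19.1
clamp smax 84.3
card z 18 32 9491 y min -79.5 x -33.0..35.8 med -2.8
card z 100 140 343 y min -89.6 x -22.4..24.6 med -8.8
card z 140 175 1613 y min -75.5 x -0.5..2.8 med 1.4
```

View pics/w6.png

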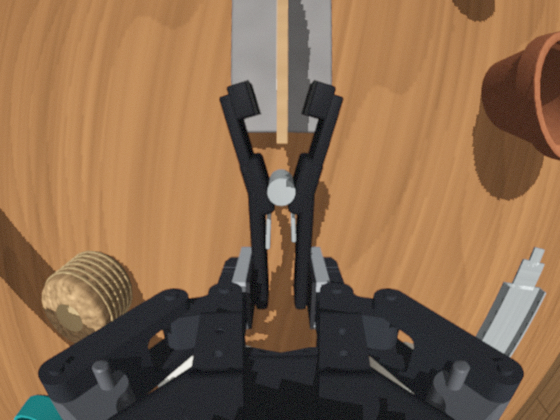

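View pics/top6.png

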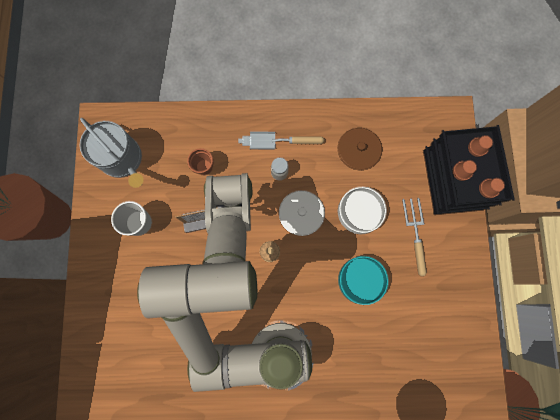

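The wrist view shows the card's edge (282,140) centred between the jaws (242/322,100) and about 20 mm inside them. The top view shows the lid on the shelf at (302,213), the crock at (363,210), and everything else undisturbed.

```bash
python3 -c "
from h import *
st();print(sign_off())"
```

```text
t21.0 tcp [528.8 146.  112. ] F [-0.6 -0.2 -0.1] w23.2 gf59 j [ 0.05  0.49  1.48 -0.    1.16 -0.15]
the job is handed in; nothing more can be done
None
```

I handed the job in at 21 s: the lid is on the shelf knob up, and the clamp is held squeezed open and level around the card's right-hand edge as the robot sees it, about 20 mm inside the jaws and not touching, with nothing else visibly moved.

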